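Spring-return check of the roller-lever valve

ROBOT

A 6-joint arm with a two-finger parallel gripper is mounted at the origin on the work surface. World frame = base frame: x ahead of the robot, y to its left, z up, the work surface at z = 0. Lengths are in m, angles in rad, forces in N, time in s.
With the tool pointing down it reaches from about 0.275 to 0.775 m from the base axis. Payload 14.6 kg.
Tool frame: the origin (TCP) lies at the very end of the fingers, on their centre line; the grasp point (between the pads) lies hold_point_z behind it (hold_point_z is the distance from the TCP to the grasp point, in m); z points along the fingers, y is the direction in which the jaws open and shut (so a half turn about z gives the same grasp; the last joint's range is limited). The gripper opens to 85 mm and grips with 20 to 120 N. Pads are 22 mm wide; open, the fingers measure 114 mm over their backs; the gripper's body (76 mm by 85 mm) begins 54 mm behind the grasp point. The pads swing forward as they close: fully open they stand 13 mm farther back than shut.
Start: joints at [1.139, 0.263, -0.048, 1.259, 0, 1.415], TCP at [0.143, 0.505, 0.231] pointing down, gripper open.
Joint ranges: [-2.65, 2.65], [-0.89, 1.7], [-1.18, 1.37], [-2.13, 2.11], [-1.35, 1.29], [-3.14, 3.14]. Speed limits (rad/s): [1.89, 1.89, 2.57, 2.79, 3.14, 3.14].

INTERFACE

Orientations are given as [roll, pitch, yaw] about the fixed x, y, z axes, in that order (R = Rz(yaw) Ry(pitch) Rx(roll)).
In Python, from cell import observe, grab_frame, camera_info, hand_in, search_frame, hold_point_z gives the robot as it stands.
- The arm moves only by the tool jog_arm, never from a script. Its argument "rows" is a list of rows, each a list of 5 numbers: the shift along the tool's x, y, z as a fraction of full scale, then the turn about the tool's z as a fraction of full scale, then the gripper command: -1 is shut, 1 is fully open, values between are in proportion. A call has 1 to 12 rows; each row shifts and turns the commanded pose from where the row before left it, along the tool's axes as they then stand; what a row does not reach is not made up. Full scale, the value 1, is 10 cm for a shift and 90 degrees for a turn. A row lasts 1/8 s, in which the tool goes at most 62.5 mm and 10.7 degrees, less where a joint would pass 70% of its speed; a pose out of reach is approached as far as the arm can. A call with a number of a shift or a turn outside -1 to 1 is refused whole. A call with a gripper value outside its range is refused whole. The fingers move at their own pace and stop on an object; "force" is the grip in N (left out, the last holds). Time passes only in rows, so rows that do not move let the fingers close. It gives the time, the measured TCP pose, the force and the opening at its end, in the units of the state.
- observe(): the state, without advancing time (a new reading comes with each control period).
- grab_frame(name): name is "side" or "top" or "wrist"; returns the picture (480x640x3 uint8, red, green, blue); there is no depth.
- camera_info(name): a dict with "intrinsics" (3x3 intrinsics, pixels), "R" (3x3) and "t" (3): a world point X has camera coordinates R X + t; the wrist camera has in their place "tool_from_camera" (4x4, takes a point from camera to tool coordinates, whose origin is the TCP and whose axes are the flange's). Camera axes: x right, y down, z forward; pixel columns grow to the right and rows downward; lengths in m; the calibration is good to about 2 mm. A picture is of the moment at which its call begins: read the wrist's pose just before it. camera_info takes no time and is no camera call.
- hand_in(): hands the job in, once; it reports no verdict.
Trained networks look in the newest picture that a camera, given by its name, has taken for a name from the list of things; names that differ only in an ending like _2 or _b are one class to them, and where a whole thing is asked for, a point or a joint stands for the part that bears it (a point fixed in the world has none). Each returns a list of dicts, best first, with "confidence" (0 to 1); they miss things now and then, are a little off and sometimes report something else, mostly with a low value. They report only what shows in the picture. A call takes as long as a camera call.
- search_frame(camera, label): "bbox" ([left, top, width, height] in pixels, round what is visible of it).
The state is a dict: "time": time; "qpos": joint angles; "joint_velocities": joint speeds; "joint_torque": joint torques, N m; "tool_pos": TCP position; "ee_rot": TCP orientation; "wrist_force": force on the tool from outside, world axes, zero at the start; "wrist_torque": the same for the moment, N m; "width": opening from 0.0 (shut) to 1.0 (fully open).
Only numpy, scipy, OpenCV 4.12 (cv2) and the standard library are available. Lean on these libraries where they do the work, as an engineer would, in place of code of your own. Each camera call takes 0.05 s, during which the arm holds its last target. There are 200 camera calls.

TASK

Four newly assembled pneumatic valves stand on the bench mat for their spring-return check. With your fingertips, gently press down the roller of the roller-lever valve (the roller at the end of a lever arm) to a little past half of its travel, keep it down for a second, then let it spring fully back and take your hand well clear, about 15 cm from the roller. Do not pick up or shift the valve, and do not touch the other valves or the wrench, fittings, gauge and bottle lying about.

Things in the scene. Friction and masses are not known exactly. Their poses are not given: they have to be found in the camera images.
- roller_lever_valve: Upright loose pneumatic valve, 0.6 kg, on a 3 mm black mat: dark foot plate 110 (x) x 60 (y) x 6 mm, aluminium body 40 x 40 mm, side fittings to 36 mm from the axis, black head up to 78 mm. The only one with a lever arm; the white roller at the arm's end is on its -x side, facing the robot within 40 degrees. Origin: centre of the foot's underside, z up, its x along the arm.
- roller_top (a point): Top of the white roller (22 mm diameter, 14 mm wide along the valve's y) at the end of the steel arm (14 mm wide); press here. Moves with the lever. At rest 45.5 mm to -x of the valve's axis, 112 mm above the foot's underside, 15 mm above the arm. The other valves are no higher.
- roller_lever (a joint): Lever angle in rad: 0 at rest (up), grows as the roller goes down, 0.24 at its stop. Hinge 60 mm from the roller, 14.5 mm to +x of the valve's axis, 95 mm above its underside. Roller travel 14 mm, half-way 7 mm (0.12 rad). Force at the roller 2.5 N at rest, 4.7 N half-way, 7 N at the stop; springs back to 0 when let go.
- roller_stem_valve: Valve with a 16 mm white roller in a fork straight on top of its stem, above the middle of the head, without a lever arm; top at 108 mm. Its body is the same as that of roller_lever_valve (110 x 60 mm foot plate, about 80 mm high without the actuator). Origin: centre of the underside of the foot plate, z up. Loose, about 0.6 kg. Leave alone. 
- plain_stem_valve: Valve with only a bare round steel stem of 12 mm diameter; top at 102 mm. Its body is the same as that of roller_lever_valve (110 x 60 mm foot plate, about 80 mm high without the actuator). Origin: centre of the underside of the foot plate, z up. Loose, about 0.6 kg. Leave alone. 
- mushroom_valve: Valve with a black mushroom-shaped palm button of 40 mm diameter; top at 107 mm. Its body is the same as that of roller_lever_valve (110 x 60 mm foot plate, about 80 mm high without the actuator). Origin: centre of the underside of the foot plate, z up. Loose, about 0.6 kg. Leave alone. 
- nipple: Loose brass double nipple standing on end on the mat, 22 mm diameter, 32 mm high, 40 g; origin under its centre. Leave alone.
- tee: Loose brass tee fitting lying on the mat, 54 x 27 x 18 mm, 60 g; origin under the centre of its block. Leave alone.
- gauge: Loose pressure gauge lying face up, steel case of 63 mm diameter, 31 mm high, brass stem 29 mm long to its -x; origin under the centre of the case. Leave alone.
- wrench: Loose steel wrench, 190 mm long, lying on the table along its x. Leave alone.
- sealant: Small upright white plastic bottle with a black cap, 40 mm diameter, 105 mm high, 0.1 kg; origin under its centre. Leave alone.

How it is judged:
On the way:
1. fingertips hold the roller down at least about half of its travel (lever at 0.11 rad or more) for 0.5 s (value of joint roller_lever above 0.11 rad and contact force between the fingers and roller_lever_valve above 0.5 N), for 0.5 s.
At the end, for the whole second after the job is handed in: The lever is back up (within 0.02 rad of rest), the hand is more than 12 cm from the roller, the roller-lever valve stands upright and still within 10 mm of where it was, and every other listed thing is within 4 mm of where it was (value of joint roller_lever below 0.02 rad and distance between the grasp point and roller_top above 0.12 m and distance of roller_lever_valve from where it was at the start of the episode below 0.01 m and angle between roller_lever_valve's own z axis and vertical below 0.05 rad and linear speed of roller_lever_valve below 0.02 m/s and distance of each of roller_stem_valve, plain_stem_valve, mushroom_valve, nipple, tee, gauge, wrench, sealant from where it was at the start of the episode below 0.004 m); the robot touches nothing.
It fails at once if the roller-lever valve pressed or gripped harder than 15 N (contact force between the fingers and roller_lever_valve above 15 N).
It fails at once if the arm or the gripper's body leaning on the roller-lever valve (contact force between the arm and roller_lever_valve above 15 N).
It fails at once if the roller-lever valve lifted, tipped or shifted by more than 10 mm (distance of roller_lever_valve from where it was at the start of the episode above 0.01 m or height (world z) of roller_lever_valve above 0.008 m or angle between roller_lever_valve's own z axis and vertical above 0.1 rad).
It fails at once if another valve touched or moved (contact force between any of the fingers, the arm and roller_stem_valve above 0.3 N or contact force between any of the fingers, the arm and plain_stem_valve above 0.3 N or contact force between any of the fingers, the arm and mushroom_valve above 0.3 N or distance of any of roller_stem_valve, plain_stem_valve, mushroom_valve from where it was at the start of the episode above 0.004 m).
It fails at once if the wrench, a fitting, the gauge or the bottle touched or moved (contact force between any of the fingers, the arm and nipple above 0.3 N or contact force between any of the fingers, the arm and tee above 0.3 N or contact force between any of the fingers, the arm and gauge above 0.3 N or contact force between any of the fingers, the arm and wrench above 0.3 N or contact force between any of the fingers, the arm and sealant above 0.3 N or distance of any of nipple, tee, gauge, wrench, sealant from where it was at the start of the episode above 0.004 m).
It also fails if it takes over 38 s, if anything falls off the work surface, if the arm or the gripper's body presses on something with over 40 N, if the wrist force passes 120 N, or if a joint passes its speed limit or range.

## Working session

There is one attempt and no reset: what is moved stays moved. The work goes in short steps, Python scripts to look and compute and a tool call to move; the robot and the scene stay as the last step left them, time stands still between calls to the robot, and variables do not carry over. Pictures are saved under pics/ and viewed, about 8 in all and at most 12, crops included, and the job is handed in when it is done.

Besides the shell and the picture viewer there is one more tool, called by a JSON object that holds its "name" and its "arguments", one argument or row to a line. jog_arm: Moves the arm, as the interface text tells. Its arguments: {"type":"object","properties":{"rows":{"type":"array","items":{"type":"array","items":{"type":"number"}}},"force":{"type":"number"}},"required":["rows"]}

```bash
mkdir -p pics; cat > h.py <<'E'
import numpy as np,cv2
from cell import *
np.set_printoptions(precision=4,suppress=True)
def save(n,f): 
    im=grab_frame(n); cv2.imwrite(f,im[...,::-1]); return im
def ray(n,u,v):
    c=camera_info(n);R=np.array(c["R"]);t=np.array(c["t"])
    d=R.T@np.linalg.solve(np.array(c["intrinsics"]),[u,v,1.]);o=-R.T@t
    return o,d/np.linalg.norm(d)
def atz(n,u,v,z):
    o,d=ray(n,u,v);return o+d*(z-o[2])/d[2]
def tri(rs):
    A=0;b=0
    for o,d in rs:
        P=np.eye(3)-np.outer(d,d);A=A+P;b=b+P@o
    return np.linalg.solve(A,b)
def proj(n,X):
    c=camera_info(n);p=np.array(c["intrinsics"])@(np.array(c["R"])@X+np.array(c["t"]));return p[:2]/p[2]
E
python3 - <<'E'
from h import *
print(observe(),hold_point_z)
for n in("top","side"):
    save(n,f"pics/{n}0.png")
    for l in("roller_lever_valve","roller_top","roller_stem_valve","plain_stem_valve","mushroom_valve","sealant"):
        print(n,l,[(np.round(r["bbox"]),round(r["confidence"],2)) for r in search_frame(n,l)[:2]])
    c=camera_info(n);print(-np.array(c["R"]).T@c["t"])
E
```

```text
{'time': 0.0, 'qpos': array([ 1.1387,  0.2635, -0.049 ,  1.2594,  0.    ,  1.4155]), 'joint_velocities': array([-0.0003,  0.0012, -0.0008, -0.0001, -0.001 ,  0.0011]), 'joint_torque': array([ -0.0022, -63.7615,  38.4561,   0.0138,  -0.0002,  -0.    ]), 'tool_pos': array([0.1433, 0.5048, 0.2308]), 'ee_rot': array([-3.1405, -0.0002,  2.8648]), 'wrist_force': array([0.0125, 0.305 , 0.2262]), 'wrist_torque': array([-0.0671, -0.0241,  0.0162]), 'width': 0.9977424384167097} 0.0187
top roller_lever_valve [(array([401., 233.,  34.,  44.]), 0.96), (array([146., 251.,  19.,  73.]), 0.61)]
top roller_top [(array([420., 250.,  15.,  24.]), 0.71)]
top roller_stem_valve [(array([252., 236.,  23.,  48.]), 0.8)]
top plain_stem_valve [(array([298., 225.,  34.,  50.]), 0.65)]
top mushroom_valve [(array([346., 250.,  29.,  42.]), 0.8), (array([250., 234.,  25.,  45.]), 0.69)]
top sealant [(array([470., 247.,  25.,  14.]), 0.65)]
[ 0.5051 -0.0091  1.632 ]
side roller_lever_valve [(array([353., 321.,  57.,  66.]), 0.78)]
side roller_top [(array([361., 328.,  27.,  23.]), 0.78), (array([305., 276.,  56.,  55.]), 0.39)]
side roller_stem_valve [(array([264., 209.,  49.,  46.]), 0.62)]
side plain_stem_valve [(array([303., 241.,  48.,  41.]), 0.8)]
side mushroom_valve [(array([303., 279.,  55.,  51.]), 0.86)]
side sealant [(array([418., 398.,  31.,  36.]), 0.71)]
[ 0.2075 -0.6863  0.9006]
```

```bash
python3 - <<'E'
import cv2,numpy as np
a=cv2.imread("pics/top0.png")[200:320,230:530];b=cv2.imread("pics/side0.png")[190:450,250:510]
a=cv2.resize(a,(800,320),interpolation=cv2.INTER_CUBIC)
b=cv2.resize(b,(800,800),interpolation=cv2.INTER_CUBIC)
cv2.imwrite("pics/a.png",a)
s=cv2.imread("pics/side0.png");
cv2.imwrite("pics/b.png",cv2.resize(s[180:450,240:600],(800,600),interpolation=cv2.INTER_CUBIC))
E
```

```text
(no output)
```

View pics/a.png

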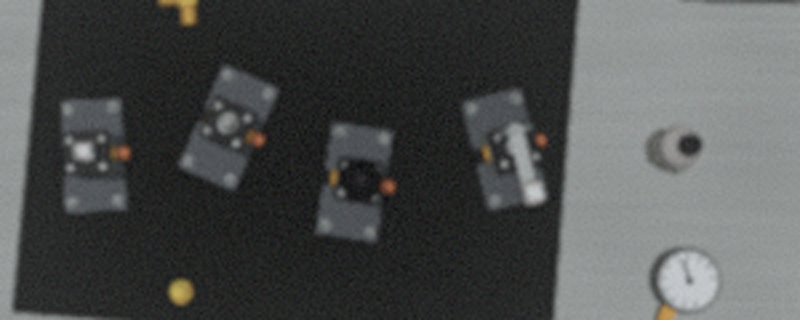

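View pics/b.png

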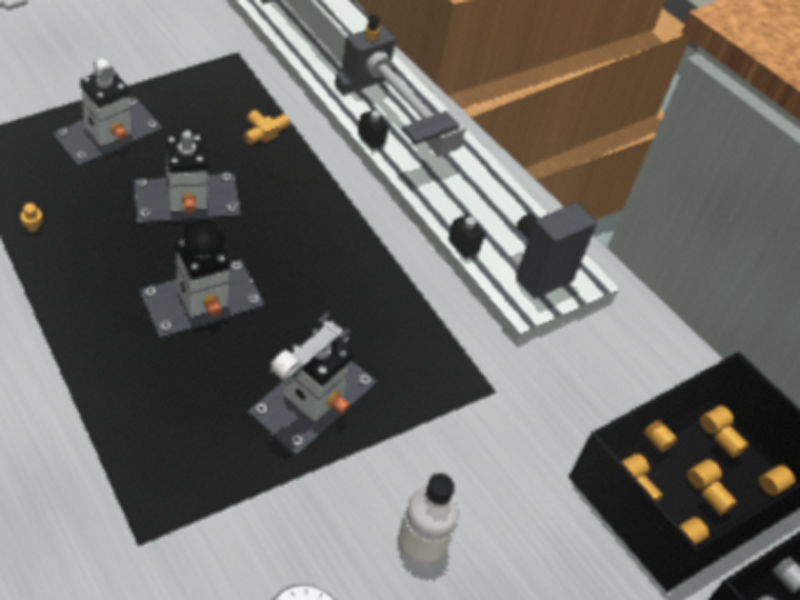

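The top view shows the lever valve on the right, with its white roller at about (430,272) and its arm pointing toward the robot. The side view puts the roller at about (369,343). The bottle and gauge are to the right of it (−y), and the mushroom valve is to its left.

```bash
python3 - <<'E'
from h import *
T=lambda u,v:(230+u/2.6667,200+v/2.6667)
S=lambda u,v:(240+u/2.2222,180+v/2.2222)
P=tri([ray("top",*T(534,191)),ray("side",*S(286,363))]);print("roller",P,proj("top",P),T(534,191),proj("side",P),S(286,363))
c=[atz("top",*T(*p),.009) for p in((465,103),(519,90),(545,200),(492,208))]
c2=[atz("side",*S(*p),.009) for p in((249,410),(295,452),(376,380),(327,340))]
print(np.array(c),np.mean(c,0));print(np.array(c2),np.mean(c2,0))
for q,z in(((360,178),.107),((685,148),.1),((228,122),.1),((683,280),.03)):print(atz("top",*T(*q),z))
h=atz("top",*T(515,130),.1);print("hinge",h, np.arctan2(*(h-P)[[1,0]]))
E
```

```text
roller [ 0.536  -0.2691  0.115 ] [429.9898 272.0525] (430.2474969062887, 271.62410469869127) [369.3665 343.3251] (368.7012870128701, 343.35163351633514)
[[ 0.6242 -0.2192  0.009 ]
 [ 0.6382 -0.272   0.009 ]
 [ 0.5307 -0.2988  0.009 ]
 [ 0.5218 -0.2471  0.009 ]] [ 0.5787 -0.2593  0.009 ]
[[ 0.5226 -0.239   0.009 ]
 [ 0.5366 -0.2943  0.009 ]
 [ 0.6426 -0.2673  0.009 ]
 [ 0.6274 -0.2087  0.009 ]] [ 0.5823 -0.2523  0.009 ]
[ 0.5457 -0.1109  0.107 ]
[ 0.5802 -0.4114  0.1   ]
[0.5951 0.0119 0.1   ]
[ 0.4563 -0.4288  0.03  ]
hinge [ 0.5935 -0.254   0.1   ] 0.25681138664652853
```

{"name": "jog_arm", "arguments": {
  "rows": [
    [-0.15,-0.16,0,0,-1],
    [-0.3,-0.32,0,0,-1],
    [-0.3,-0.32,0,0,-1],
    [-0.3,-0.32,0,0,-1],
    [-0.3,-0.32,0,0,-1],
    [-0.3,-0.32,0,0,-1],
    [-0.3,-0.32,0,0,-1],
    [-0.3,-0.32,0,0,-1],
    [-0.3,-0.32,0,0,-1],
    [-0.3,-0.32,0,0,-1],
    [-0.3,-0.32,0,0,-1]
  ],
  "force": 20
}}

```text
time: 2.08
tool_pos: [0.3552, 0.0943, 0.2315]
ee_rot: [3.141, 0.001, 2.865]
wrist_force: [1.0, -0.1, 0.2]
width: 0.001
```

{"name": "jog_arm", "arguments": {
  "rows": [
    [-0.3,-0.32,0,0,-1],
    [-0.3,-0.32,0,0,-1],
    [-0.3,-0.32,0,0,-1],
    [-0.3,-0.32,0,0,-1],
    [-0.3,-0.32,0,0,-1],
    [-0.2,-0.2,0,0,-1],
    [-0.1,-0.1,0,0,-1],
    [0,0,0,0,-1],
    [0,0,0,0,-1]
  ]
}}

```text
time: 3.2
tool_pos: [0.4754, -0.1353, 0.2314]
ee_rot: [3.141, -0.0, 2.865]
wrist_force: [0.1, 0.3, -0.2]
width: -0.002
```

```bash
python3 - <<'E'
from h import *
s=observe();print(s["time"],s["tool_pos"],s["ee_rot"],s["wrist_force"],s["width"])
im=save("wrist","pics/w1.png")
print([(r["bbox"],r["confidence"]) for r in search_frame("wrist","roller_top")])
print(camera_info("wrist"))
E
```

```text
3.2 [ 0.4754 -0.1353  0.2314] [ 3.1414 -0.0001  2.8655] [ 0.1479  0.2911 -0.2274] -0.0020516602426450944
[([158.3, 321.6, 46.2, 44.5], 0.93)]
{'intrinsics': array([[400.0498,   0.    , 317.7151],
       [  0.    , 400.0498, 236.1824],
       [  0.    ,   0.    ,   1.    ]]), 'tool_from_camera': array([[-0.0005, -0.9546, -0.298 ,  0.0764],
       [ 1.    , -0.0002, -0.0011,  0.0006],
       [ 0.001 , -0.298 ,  0.9546, -0.1421],
       [ 0.    ,  0.    ,  0.    ,  1.    ]])}
```

View pics/w1.png

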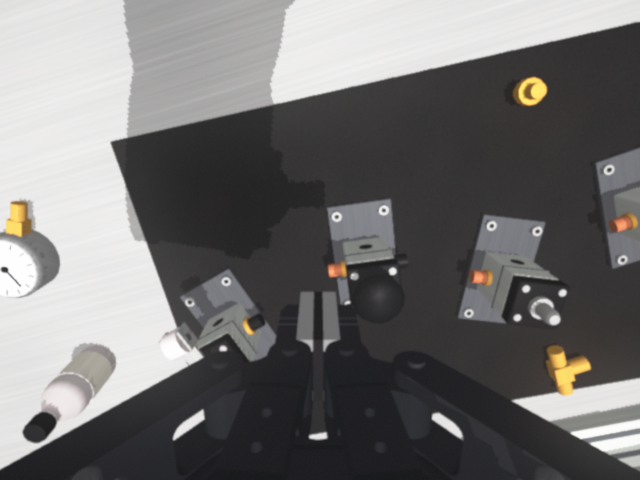

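The wrist view shows the roller's white end at about (177,344), partly beside the valve head. The gripper is shut and clear of everything.

```bash
cat >> h.py <<'E'
from scipy.spatial.transform import Rotation as Ro
def wray(u,v,s=None):
    s=s or observe();c=camera_info("wrist");M=np.array(c["tool_from_camera"]);R=Ro.from_euler("xyz",s["ee_rot"]).as_matrix()
    d=R@M[:3,:3]@np.linalg.solve(c["intrinsics"],[u,v,1.]);return s["tool_pos"]+R@M[:3,3],d/np.linalg.norm(d)
def need(X):
    s=observe();return Ro.from_euler("xyz",s["ee_rot"]).as_matrix().T@(np.array(X)-s["tool_pos"])
E
python3 - <<'E'
from h import *
a=ray("top",430.2,271.6);b=ray("side",368.7,343.4)
for uv in((177,344),(181,344)):
    w=wray(*uv);print(w[0]+w[1]*(.104-w[0][2])/w[1][2],tri([w,a,b]),tri([w,b]),tri([w,a]))
print(need([.535,-.268,.165]))
E
```

```text
[ 0.5373 -0.2654  0.104 ] [ 0.5371 -0.2668  0.1075] [ 0.5374 -0.2643  0.1062] [ 0.5389 -0.2707  0.098 ]
[ 0.5381 -0.2624  0.104 ] [ 0.5379 -0.2659  0.1059] [ 0.539  -0.2628  0.1035] [ 0.5398 -0.2698  0.0965]
[-0.0933 -0.1114  0.0665]
```

{"name": "jog_arm", "arguments": {
  "rows": [
    [-0.12,-0.14,0,0,-1],
    [-0.24,-0.28,0,0,-1],
    [-0.24,-0.28,0,0,-1],
    [-0.2,-0.24,0,0,-1],
    [-0.14,-0.15,0.16,0,-1],
    [0,0,0.25,0,-1],
    [0,0,0.2,0,-1],
    [0,0,0.1,0,-1],
    [0,0,0,0,-1]
  ]
}}

```text
time: 4.42
tool_pos: [0.5363, -0.2665, 0.1596]
ee_rot: [3.141, -0.001, 2.865]
wrist_force: [0.1, -0.7, 0.0]
width: 0.003
```

```bash
python3 - <<'E'
from h import *
s=observe();print(s["time"],s["tool_pos"],s["wrist_force"],need([.536,-.266,.115]))
im=save("wrist","pics/w2.png")
print([(r["bbox"],r["confidence"]) for r in search_frame("wrist","roller_top")])
b=save("side","pics/s2.png")
t=save("top","pics/t2.png")
o=np.vstack([np.hstack([cv2.resize(im[200:440,160:480],(400,300)),cv2.resize(b[260:410,280:480],(400,300),interpolation=2)]),cv2.resize(t[200:350,300:500],(800,600))[:300]])
cv2.imwrite("pics/c2.png",o[...,::-1])
E
```

```text
4.425 [ 0.5363 -0.2665  0.1596] [ 0.0785 -0.7151  0.0265] [0.0004 0.0004 0.0446]
[([292.3, 234.3, 94.3, 122.8], 0.63)]
```

View pics/c2.png

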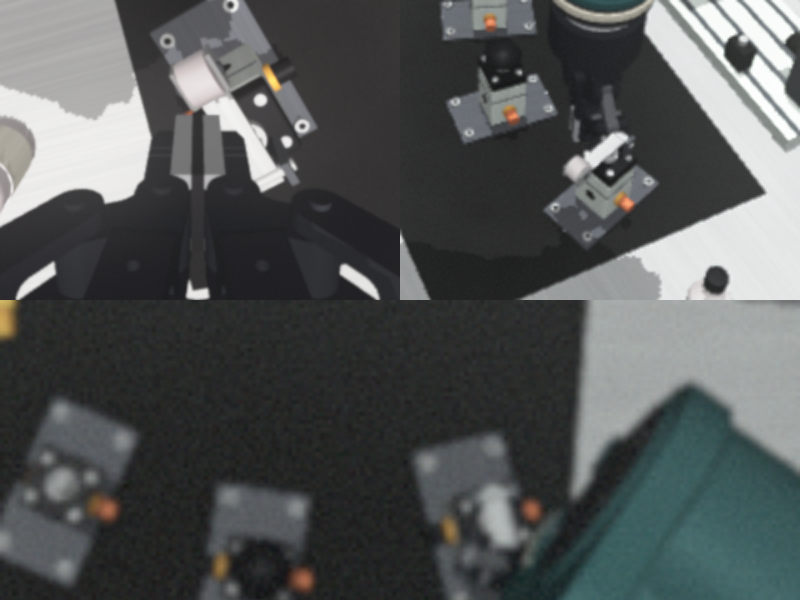

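```bash
python3 - <<'E'
from h import *
s=observe();print(proj("side",s["tool_pos"]),proj("side",np.array([.536,-.266,.104])))
c=camera_info("wrist");M=np.linalg.inv(c["tool_from_camera"])
for X in([.536,-.266,.115],[.536,-.266,.104],s["tool_pos"]):
    p=c["intrinsics"]@(M@np.append(need(X),1))[:3];print(p[:2]/p[2])
w=wray(320,266);print(w[0]+w[1]*(.104-w[0][2])/w[1][2])
for f,(x0,y0) in(("s2",(340,280)),):
    i=cv2.imread(f"pics/{f}.png")[y0:y0+80,x0:x0+80];a=cv2.resize(i,(600,600),interpolation=2)
cv2.imwrite("pics/z.png",a)
E
```

```text
[370.9266 327.6183] [368.0488 345.4129]
[318.3861 267.5157]
[318.3812 259.7742]
[316.654  313.4892]
[ 0.5396 -0.2661  0.104 ]
```

View pics/z.png

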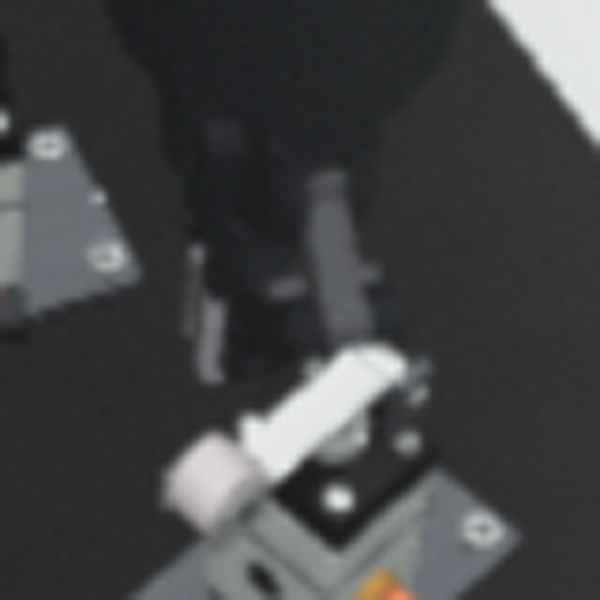

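The side crop shows the fingertips directly above the roller, and their projection agrees with the picture. I'm going down.

{"name": "jog_arm", "arguments": {
  "rows": [
    [0,0,0.15,0,-1],
    [0,0,0.15,0,-1],
    [0,0,0.06,0,-1],
    [0,0,0.03,0,-1],
    [0,0,0,0,-1]
  ]
}}

```text
time: 5.25
tool_pos: [0.5365, -0.2668, 0.1212]
ee_rot: [3.142, -0.0, 2.865]
wrist_force: [0.3, 0.4, 0.2]
width: -0.003
```

{"name": "jog_arm", "arguments": {
  "rows": [
    [0,0,0.02,0,-1],
    [0,0,0.02,0,-1],
    [0,0,0.02,0,-1],
    [0,0,0.01,0,-1],
    [0,0,0,0,-1]
  ]
}}

```text
time: 5.88
tool_pos: [0.5364, -0.2668, 0.1144]
ee_rot: [-3.141, -0.0, 2.865]
wrist_force: [-2.1, -0.5, 3.0]
width: -0.001
```

Contact shows 3 N upward with a little sideways friction. I'm pressing further and following the roller's small outward arc.

{"name": "jog_arm", "arguments": {
  "rows": [
    [0.004,-0.002,0.02,0,-1],
    [0.004,-0.002,0.02,0,-1],
    [0.004,-0.002,0.02,0,-1],
    [0,0,0,0,-1]
  ]
}}

```text
time: 6.38
tool_pos: [0.5352, -0.2671, 0.1082]
ee_rot: [-3.141, 0.0, 2.865]
wrist_force: [-2.5, -1.1, 4.2]
width: 0.0
```

{"name": "jog_arm", "arguments": {
  "rows": [
    [0.003,-0.002,0.012,0,-1],
    [0,0,0.01,0,-1],
    [0,0,0,0,-1]
  ]
}}

```text
time: 6.75
tool_pos: [0.5349, -0.2672, 0.1061]
ee_rot: [-3.141, 0.0, 2.865]
wrist_force: [-2.9, -0.9, 5.2]
width: -0.003
```

```bash
python3 - <<'E'
from h import *
s=observe();print(s["time"],s["tool_pos"],s["wrist_force"])
im=save("wrist","pics/w3.png");b=save("side","pics/s3.png")
print(observe()["wrist_force"])
cv2.imwrite("pics/c3.png",np.hstack([cv2.resize(im[180:420,200:440],(400,400)),cv2.resize(b[300:400,330:430],(400,400),interpolation=2)])[...,::-1])
E
```

```text
6.75 [ 0.5349 -0.2672  0.1061] [-2.8605 -0.919   5.1972]
[-2.4673 -1.0738  5.3146]
```

View pics/c3.png

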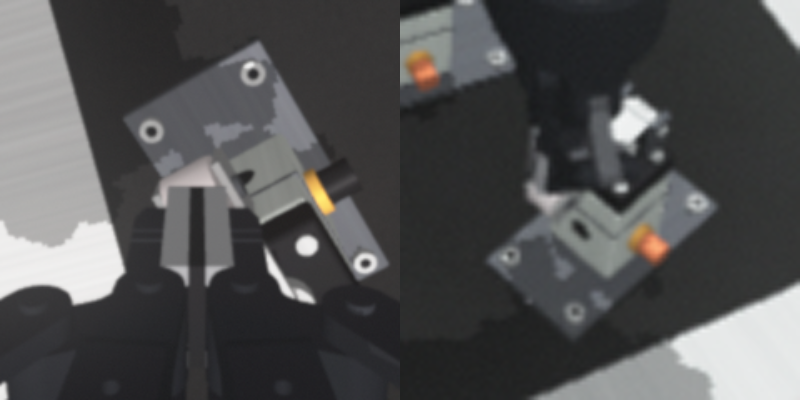

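The fingertips sit on the roller, the valve foot hasn't moved, and the force is about 5.3 N. I'll go 2 mm deeper for margin and hold.

{"name": "jog_arm", "arguments": {
  "rows": [
    [0.002,-0.001,0.01,0,-1],
    [0,0,0.01,0,-1],
    [0,0,0,0,-1],
    [0,0,0,0,-1]
  ]
}}

```text
time: 7.35
tool_pos: [0.5347, -0.2673, 0.1042]
ee_rot: [-3.141, 0.0, 2.865]
wrist_force: [-2.8, -1.1, 6.0]
width: 0.0
```

{"name": "jog_arm", "arguments": {
  "rows": [
    [0,0,0,0,-1],
    [0,0,0,0,-1],
    [0,0,0,0,-1],
    [0,0,0,0,-1],
    [0,0,0,0,-1],
    [0,0,0,0,-1],
    [0,0,0,0,-1],
    [0,0,0,0,-1]
  ]
}}

```text
time: 8.35
tool_pos: [0.5347, -0.2673, 0.1042]
ee_rot: [-3.141, 0.0, 2.865]
wrist_force: [-3.0, -1.0, 6.8]
width: -0.001
```

{"name": "jog_arm", "arguments": {
  "rows": [
    [0,0,-0.02,0,-1],
    [0,0,-0.03,0,-1],
    [0,0,-0.03,0,-1],
    [0,0,-0.03,0,-1],
    [0,0,-0.04,0,-1],
    [0,0,-0.15,0,-1],
    [0,0,-0.3,0,-1],
    [0,0,-0.4,0,-1],
    [0,0,-0.4,0,-1],
    [0,0,-0.3,0,-1],
    [0,0,0,0,-1],
    [0,0,0,0,-1]
  ]
}}

```text
time: 9.85
tool_pos: [0.5344, -0.2671, 0.2738]
ee_rot: [3.141, -0.001, 2.865]
wrist_force: [-0.4, 0.7, -1.2]
width: -0.003
```

```bash
python3 - <<'E'
from h import *
s=observe();print(s["time"],s["tool_pos"],s["wrist_force"])
b=save("side","pics/s4.png");r=search_frame("side","roller_top");print([(x["bbox"],x["confidence"]) for x in r[:1]])
a=cv2.imread("pics/side0.png")[...,::-1]
o=np.hstack([cv2.resize(i[310:390,335:415],(400,400),interpolation=2) for i in(a,b)])
cv2.imwrite("pics/c4.png",o[...,::-1])
E
```

```text
9.85 [ 0.5344 -0.2671  0.2738] [-0.4299  0.7216 -1.203 ]
[([352.1, 229.2, 11.6, 19.7], 0.62)]
```

View pics/c4.png

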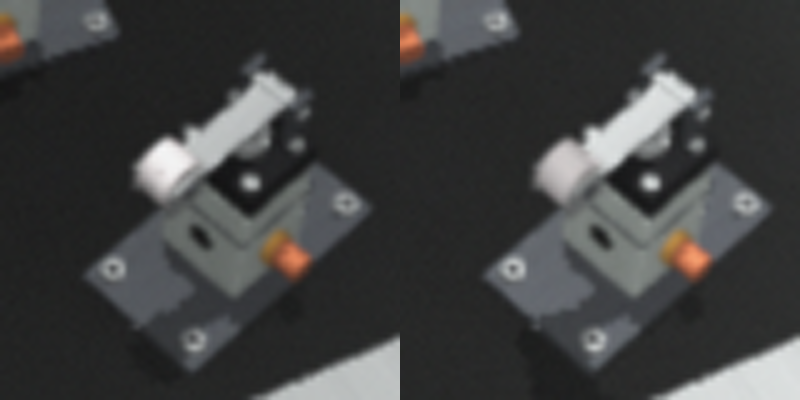

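The before and after crops match: the roller is back up at the same pixel (about (167,168) in each) and the foot has not moved. The grasp point is about 18 cm from the roller, so I'm handing in.

```bash
python3 -c "
from cell import *
print(hand_in())"
```

```text
the job is handed in; nothing more can be done
None
```

I pressed the lever valve's roller down with the closed fingertips by about 10 mm of its 14 mm travel. That is an estimated lever angle of 0.15–0.18 rad, since the angle itself isn't reported. I held it there for just over 1 s, with about 6–7 N vertical and 3 N sideways, then let it go and raised the hand straight up.

**Last checks:** In side-camera crops from before and after, the roller is back up and the valve has not visibly moved. The hand ended about 18 cm above the roller with the fingers touching nothing, and the clock stood at 9.9 s of the 38 s allowed.

**Disagreements:**
- **Roller position:** The first wrist-camera estimates of the roller's position differed from the other two cameras by 2–4 mm, which is less than the fingertip's half-width of about 11 mm.
- **Last network search:** It gave a low-confidence box (0.62) away from the roller, so I went by the picture instead.
- **Final force reading:** With the hand clear it still read about −1.2 N vertical, which I took as sensor noise or settling after the move.
- **Other items:** I did not check them with before and after pictures. The hand passed well above all of them.

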